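Magnetise the screwdriver tip

TASK

Magnetise the precision screwdriver: pick it up by its yellow handle, dip the steel tip a good centimetre or more into the open well of the blue cup, keep it there for about a second without pressing on the cup, and draw it out again. Then lay the screwdriver down flat in the black tool tray, wholly inside its rim, setting it down rather than dropping it. Keep the tip out of the red cup (that one demagnetises), and leave both cups and the other things on the bench where they stand.

Things in the scene. Friction and masses are not known exactly. Their poses are not given: they have to be found in the camera images.
- screwdriver: precision screwdriver lying on its side on the bench, 126 mm long, 40 g. Yellow handle 14 mm thick from y = -8 to +60 mm (black butt cap; grip between -8 and +54); steel shaft 4 mm thick from there to the tip at y = -63. Origin: mid-length, on the tool's underside, 7 mm below its axis; it lies along its own y, tip towards -y. At the start the tip points roughly towards the robot.
- screwdriver_tip (a point): the end of the steel blade, on the tool's axis, 63 mm from the origin along -y
- screwdriver_butt (a point): the butt end of the yellow handle (its black cap), on the tool's axis, 61 mm from the origin along +y
- magnetiser: the magnetiser: grey square foot plate 72x72 mm and 12 mm thick carrying an upright round BLUE cup, 60 mm outside diameter, rim 50 mm above the bench; open well of 43 mm inside diameter, floor 16 mm above the bench (34 mm deep). Loose, 0.6 kg. Origin: centre of the underside, z up.
- magnetiser_mouth (a point): centre of the blue cup's mouth, at rim height, 50 mm above the bench
- demagnetiser: the demagnetiser, not to be used: grey square foot plate 72x72 mm and 12 mm thick carrying an upright round RED cup, 60 mm outside diameter, rim 50 mm above the bench; open well of 43 mm inside diameter, floor 16 mm above the bench (34 mm deep). Loose, 0.6 kg. Origin: centre of the underside, z up.
- demagnetiser_mouth (a point): centre of the red cup's mouth, at rim height, 50 mm above the bench
- tool_tray: shallow open black tool tray fixed to the bench, 170 mm (its x) by 90 mm (its y) outside, walls 4 mm thick and 14 mm high, floor 5 mm thick. Origin: centre of the underside, z up.
- loupe: black eye loupe, 41 mm wide and 36 mm high, a bystander; origin: centre of the underside
- oil_bottle: white dropper bottle with a black cap, 31 mm wide and 59 mm high, a bystander; origin: centre of the underside
- lens_cell: small black lens cell, 30 mm wide and 16 mm high, a bystander; origin: centre of the underside

How it is judged:
By the outcome, as a careful person would: the job done as asked, in the order asked, and still so for the second after the job is handed in, with the robot touching nothing.
It also fails if it takes over 53 s, if anything falls off the work surface, if the arm or the gripper's body presses on something with over 40 N, if the wrist force passes 120 N, or if a joint passes its speed limit or range.

ROBOT

A 6-joint arm with a two-finger parallel gripper is mounted at the origin on a cart in front of the work surface, level with it; the furniture and walls round the work are solid. World frame = base frame: x ahead of the robot, y to its left, z up, the work surface at z = 0. Lengths are in mm, angles in degrees, forces in N, time in s.
With the tool pointing down it reaches from about 275 to 750 mm from the base axis. Payload 10.2 kg.
Tool frame: the origin (TCP) lies midway between the tips of the shut fingers; the grasp point (between the pads) lies 19 mm behind it; z points along the fingers, x is the direction in which the jaws open and shut, and the axes are right-handed (so a half turn about z gives the same grasp; the last joint's range is limited). The gripper opens to 85 mm and grips with 20 to 120 N. Pads are 22 mm wide; open, the fingers measure 114 mm over their backs; the gripper's body (76 mm by 85 mm) begins 54 mm behind the grasp point. The pads swing forward as they close: fully open they stand 13 mm farther back than shut.
Start: joints at [55.382, 17.928, 85.812, -0, 76.261, -12.8], TCP at [195.136, 487.394, 231.294] pointing down, gripper open.
Joint ranges: [-168.41, 168.41], [-55.51, 124.54], [10.69, 146.95], [-70.63, 250.63], [1, 178], [-165.06, 165.06]. Speed limits (degrees/s): [136.94, 136.94, 172.46, 180, 180, 180].

INTERFACE

Orientations are given as a 3x3 rotation matrix whose columns are the frame's x, y, z axes.
In Python, from workcell import monitor, get_image, camera_info, arm gives the robot as it stands.
- The arm moves only by the shell command python3 -m crank 'ROWS' [OPENING]. ROWS is JSON, one flat list of numbers, 6 for each row, row after row: the shift along the tool's x, y, z in mm, then the turn, a rotation vector about the tool's x, y, z in rad. In form: [dx, dy, dz, rx, ry, rz, dx, dy, dz, rx, ry, rz, ...]. A call has 1 to 12 rows; each row shifts and turns the commanded pose from where the row before left it, along the tool's axes as they then stand; what a row does not reach is not made up. A row lasts 1/12 s, in which the tool goes at most 41.7 mm and 7.16 degrees, less where a joint would pass 70% of its speed; a pose out of reach is approached as far as the arm can. A call is refused whole if a number of a shift passes 41.7 or a number of a turn 0.125, either way. A call with a gripper value outside its range is refused whole. OPENING is the closure in counts, from 0 (fully open) to 255 (shut), set as the call begins (- or left out, the last holds). The fingers move at their own pace and stop on an object; the grip force is fixed at half the most. Time passes only in rows, so rows that do not move let the fingers close. It gives the time, the measured TCP pose, the force and the opening at its end, in the units of the state.
- monitor.observe(): the state, without advancing time (a new reading comes with each control period).
- get_image(name): name is "side" or "top" or "wrist"; returns the picture (400x640x3 uint8, red, green, blue); there is no depth.
- camera_info(name): a dict with "fov_y" (degrees; the focal length in pixels is half the picture's height over the tangent of half this angle, whatever the lens; pixels are square), "cx", "cy" (the principal point, pixels), "extrinsics" (4x4, takes a point from world to camera coordinates). Camera axes: x right, y up, looking along -z (the intrinsics and any distortion apply to the point x, -y, -z); pixel columns grow to the right and rows downward; lengths in mm; the calibration is good to about 2 mm. The wrist camera is an equidistant fisheye: a pixel r from the principal point sees the ray r / f radians off the axis. A picture is of the moment at which its call begins: read the wrist's pose just before it. camera_info takes no time and is no camera call; for the wrist camera it gives the pose at the moment of the call.
- arm.close_job(): hands the job in, once; it reports no verdict.
The state is a dict: "t": time; "q": joint angles; "qvel": joint speeds; "joint_torque": joint torques, N m; "position": TCP position; "eef_rot": TCP orientation; "wrist_force": force on the tool from outside, world axes, zero at the start; "torque": the same for the moment, N m; "width": finger opening in mm.
Only numpy, scipy, OpenCV 4.12 (cv2) and the standard library are available. Lean on these libraries where they do the work, as an engineer would, in place of code of your own. Each camera call takes 0.05 s, during which the arm holds its last target. There are 200 camera calls.

## Working session

There is one attempt and no reset: what is moved stays moved. The work goes in short steps, Python scripts to look and compute and a shell command to move; the robot and the scene stay as the last step left them, time stands still between calls to the robot, and variables do not carry over. Pictures are saved under pics/ and viewed, and the job is handed in when it is done.

```bash
mkdir -p pics; ls; python3 - <<'E'
from workcell import monitor,get_image,camera_info
import cv2,numpy as np
s=monitor.observe();print(s)
for n in("side","top","wrist"):
    c=camera_info(n);print(n,c)
    cv2.imwrite(f"pics/{n}0.png",get_image(n)[:,:,::-1])
E
```

```text
pics
{'t': 0.0, 'q': array([ 5.53829307e+01,  1.79622084e+01,  8.58549633e+01, -7.77796803e-04,
        7.62608323e+01, -1.27995830e+01]), 'qvel': array([ 0.02946478, -0.0707282 ,  0.00107827, -0.09786176,  0.06318426,
        0.00093037]), 'joint_torque': array([-5.14746043e-04, -4.12266505e+01, -2.59735876e+01, -2.23517363e-04,
        4.18326512e-03,  1.58725078e-05]), 'position': array([194.97593953, 487.16918705, 230.70412404]), 'eef_rot': array([[ 3.71647677e-01,  9.28373536e-01, -7.62559154e-04],
       [ 9.28372896e-01, -3.71648348e-01, -1.12790055e-03],
       [-1.33051687e-03, -2.88757629e-04, -9.99999073e-01]]), 'wrist_force': array([ 0.46038735,  0.71520076, -0.22823937]), 'torque': array([0.05880933, 0.03893217, 0.00516794]), 'width': 85.39372933609522}
side {'fov_y': 44.18358119741505, 'cx': 326.5342759920186, 'cy': 197.77988937975576, 'extrinsics': array([[ 8.70193388e-01, -4.92621705e-01,  9.34469570e-03,
        -4.82824808e+02],
       [ 2.17118020e-01,  4.00416146e-01,  8.90239673e-01,
        -1.69268461e+02],
       [-4.42293153e-01, -7.72651775e-01,  4.55396532e
[... 301 characters left out ...]
,
       [ 9.97344961e-01,  2.22146112e-02,  6.93508444e-02,
        -5.42221133e+02],
       [-6.93928305e-02,  1.12383816e-03,  9.97588779e-01,
        -1.10685608e+03],
       [ 0.00000000e+00,  0.00000000e+00,  0.00000000e+00,
         1.00000000e+00]])}
wrist {'fov_y': 65.70646984690485, 'cx': 320.3239491600556, 'cy': 197.08606104974936, 'extrinsics': array([[ 3.72261676e-01,  9.28127385e-01, -8.95124044e-04,
        -5.25448947e+02],
       [-8.95602497e-01,  3.58962887e-01, -2.62758090e-01,
         3.30471627e+01],
       [-2.43551663e-01,  9.86164424e-02,  9.64861329e-01,
        -3.78775167e+02],
       [ 0.00000000e+00,  0.00000000e+00,  0.00000000e+00,
         1.00000000e+00]])}
```

View pics/top0.png

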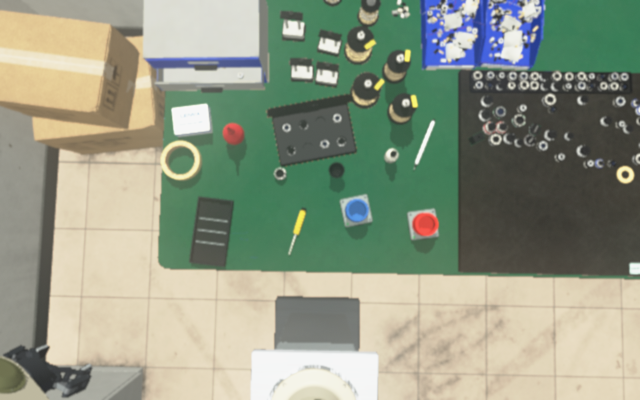

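View pics/side0.png

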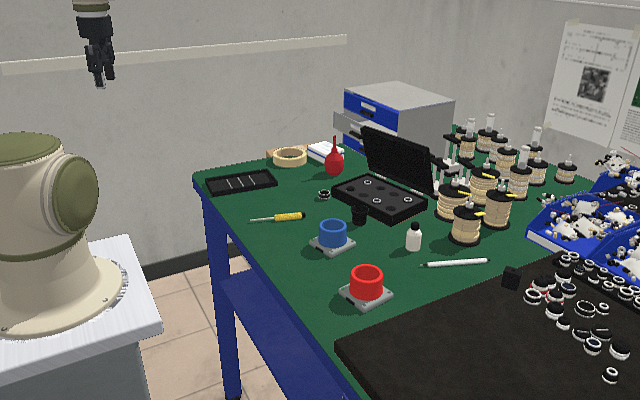

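View pics/wrist0.png

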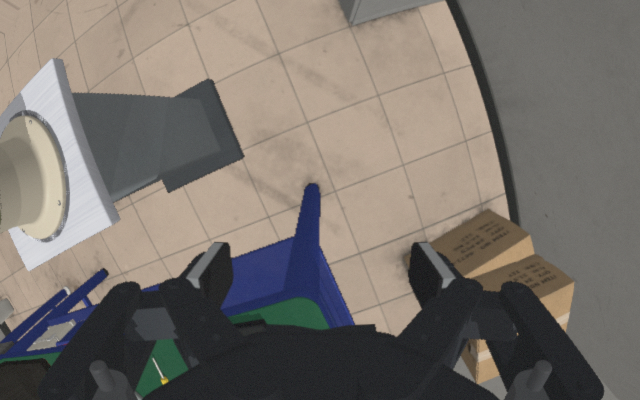

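```bash
cat > h.py <<'E'
import numpy as np,cv2
from workcell import monitor,get_image,camera_info
def ray(n,u,v,c=None):
    c=c or camera_info(n);f=200/np.tan(np.radians(c['fov_y']/2))
    x,y=u-c['cx'],v-c['cy'];E=c['extrinsics']
    if n=='wrist':
        r=np.hypot(x,y)+1e-9;a=r/f;d=np.array([x/r*np.sin(a),-y/r*np.sin(a),-np.cos(a)])
    else: d=np.array([x/f,-y/f,-1.])
    R=E[:3,:3];return -R.T@E[:3,3],R.T@d
def onz(n,u,v,z,c=None):
    o,d=ray(n,u,v,c);return o+d*(z-o[2])/d[2]
def mask(im,lo,hi): # HSV
    return cv2.inRange(cv2.cvtColor(im,cv2.COLOR_RGB2HSV),np.array(lo),np.array(hi))
def blobs(m,amin=15):
    cs,_=cv2.findContours(m,cv2.RETR_EXTERNAL,cv2.CHAIN_APPROX_NONE)
    return sorted([c for c in cs if cv2.contourArea(c)>amin],key=cv2.contourArea,reverse=True)
def save(name,im,box=None,k=1):
    if box: im=im[box[1]:box[3],box[0]:box[2]]
    cv2.imwrite(f"pics/{name}.png",cv2.resize(im[:,:,::-1],None,fx=k,fy=k,interpolation=cv2.INTER_CUBIC))
E
python3 - <<'E'
from h import *
im=get_image('top');save('topz',im,(160,180,460,280),2.6)
P=lambda c:[cv2.minAreaRect(c),cv2.contourArea(c)]
for nm,lo,hi in(('yellow',(22,120,120),(35,255,255)),('blue',(100,120,100),(125,255,255)),('red',(0,150,120),(8,255,255))):
    m=mask(im,lo,hi);m[:115]=0
    for c in blobs(m)[:3]:print(nm,P(c), onz('top',*cv2.minAreaRect(c)[0],7 if nm=='yellow' else 50).round(1))
for u,v in((198,199),(233,202),(225,267),(191,263)):print('tray',onz('top',u,v,14).round(1))
print('tip',onz('top',290,253,7).round(1),'butt',onz('top',303,209,7).round(1))
print('edge',onz('top',300,269,0).round(0))
s=get_image('side');save('sidez',s,(190,140,450,320),3)
E
```

```text
yellow [((299.14996337890625, 221.55001831054688), (6.324555397033691, 24.981992721557617), 18.434947967529297), 133.5] [479.8  47.1   7. ]
blue [((356.5, 210.0), (20.0, 21.0), 90.0), 351.0] [510.9 -96.1  50. ]
red [((425.5, 224.0), (20.0, 25.0), 90.0), 397.5] [ 480.1 -266.9   50. ]
red [((232.05386352539062, 128.43080139160156), (9.302604675292969, 17.3648624420166), 82.87498474121094), 68.5] [708.2 218.8  50. ]
tray [531.5 306.7  14. ]
tray [525.8 217.   14. ]
tray [360.8 231.3  14. ]
tray [368.9 317.6  14. ]
tip [399.2  68.4   7. ] butt [512.2  38.1   7. ]
edge [359.  42.   0.]
```

View pics/topz.png

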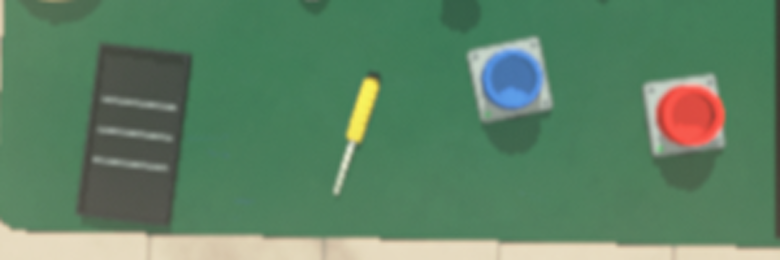

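View pics/sidez.png

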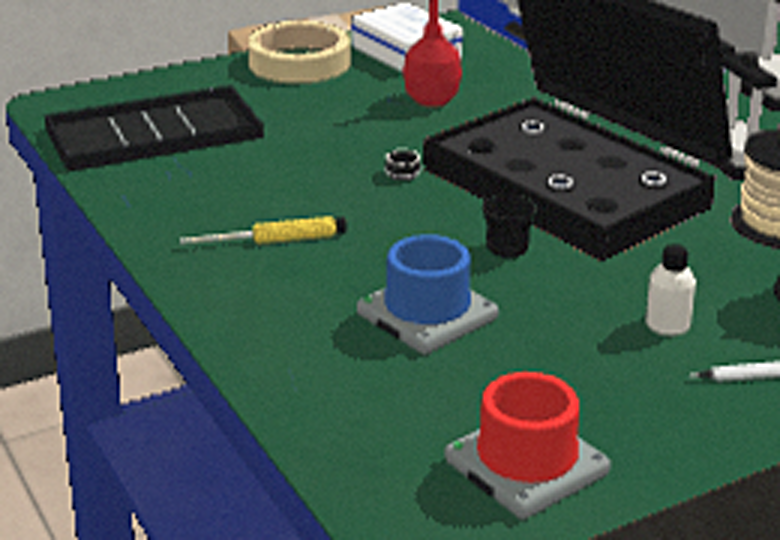

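```bash
python3 -m crank '[0,0,0,0,0,-0.119, -19.5,21.7,5,0,0,0, -19.5,21.7,5,0,0,0, -19.5,21.7,5,0,0,0, -19.5,21.7,5,0,0,0, -19.5,21.7,5,0,0,0, -19.5,21.7,5,0,0,0, -19.5,21.7,5,0,0,0, -19.5,21.7,5,0,0,0, -19.5,21.7,5,0,0,0]' 100
python3 -m crank '[-19.5,21.7,5,0,0,0, -19.5,21.7,5,0,0,0, -19.5,21.7,5,0,0,0, -19.5,21.7,5,0,0,0, -19.5,21.7,5,0,0,0, -19.5,21.7,5,0,0,0, -19.5,21.7,5,0,0,0, -19.5,21.7,5,0,0,0, -19.5,21.7,5,0,0,0,0,0,0,0,0,0, 0,0,0,0,0,0]'
python3 - <<'E'
from h import *
s=monitor.observe();c=camera_info('wrist');im=get_image('wrist');save('w1',im)
print(s['position'].round(1),s['eef_rot'].round(3),s['width'],s['t'])
m=mask(im,(22,120,120),(35,255,255))
for b in blobs(m)[:3]:
    r=cv2.minAreaRect(b);bp=cv2.boxPoints(r);print(r,[onz('wrist',*p,7,c).round(1) for p in [r[0],*bp]])
E
```

```text
t: 1.08
position: [338.9, 266.1, 186.1]
eef_rot: [[0.259, 0.966, 0.0], [0.966, -0.259, 0.0], [0.0, 0.0, -1.0]]
wrist_force: [1.2, -0.2, -0.0]
width: 52.0
t: 2.0
position: [481.8, 46.4, 140.8]
eef_rot: [[0.261, 0.965, -0.001], [0.965, -0.261, 0.0], [-0.0, -0.001, -1.0]]
wrist_force: [-0.6, 0.2, 0.4]
width: 52.0
[481.8  46.4 140.8] [[ 0.261  0.965 -0.001]
 [ 0.965 -0.261  0.   ]
 [-0.    -0.001 -1.   ]] 52.04274755707313 2.0
((320.6851501464844, 184.98228454589844), (16.235294342041016, 68.1795425415039), 1.2453644275665283) [array([478.8,  48.5,   7. ]), array([508.3,  31.9,   7. ]), array([446.6,  50.4,   7. ]), array([450.7,  64.4,   7. ]), array([512.7,  46.6,   7. ])]
```

View pics/w1.png

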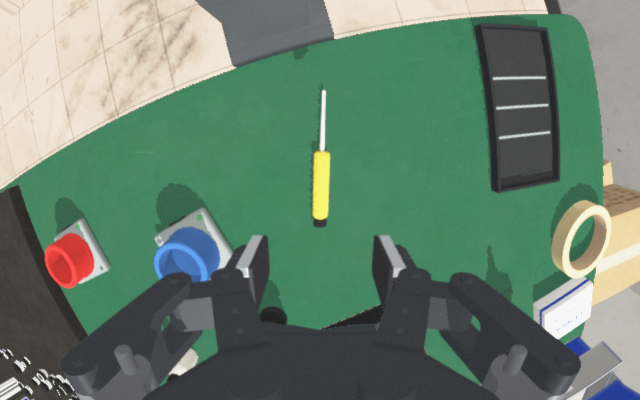

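```bash
python3 -m crank '[1,-3.4,0,0,0,0.02, 0,0,20,0,0,0, 0,0,20,0,0,0, 0,0,20,0,0,0, 0,0,20,0,0,0, 0,0,20,0,0,0, 0,0,15,0,0,0, 0,0,12,0,0,0, 0,0,7,0,0,0, 0,0,3.5,0,0,0, 0,0,0,0,0,0]'
python3 -m crank '[0,0,0,0,0,0, 0,0,0,0,0,0, 0,0,0,0,0,0, 0,0,0,0,0,0, 0,0,0,0,0,0, 0,0,0,0,0,0, 0,0,0,0,0,0, 0,0,0,0,0,0]' 255
python3 - <<'E'
from h import *
save('s2',get_image('side'),(190,60,450,320),2.2)
E
```

```text
t: 2.97
position: [478.2, 49.6, 3.7]
eef_rot: [[0.278, 0.961, -0.0], [0.961, -0.278, 0.0], [-0.0, -0.0, -1.0]]
wrist_force: [0.8, -0.5, 0.1]
width: 51.9
t: 3.63
position: [479.0, 49.1, 4.6]
eef_rot: [[0.278, 0.961, 0.001], [0.961, -0.278, -0.0], [0.0, 0.001, -1.0]]
wrist_force: [-1.0, 0.9, 6.1]
width: 11.3
```

View pics/s2.png

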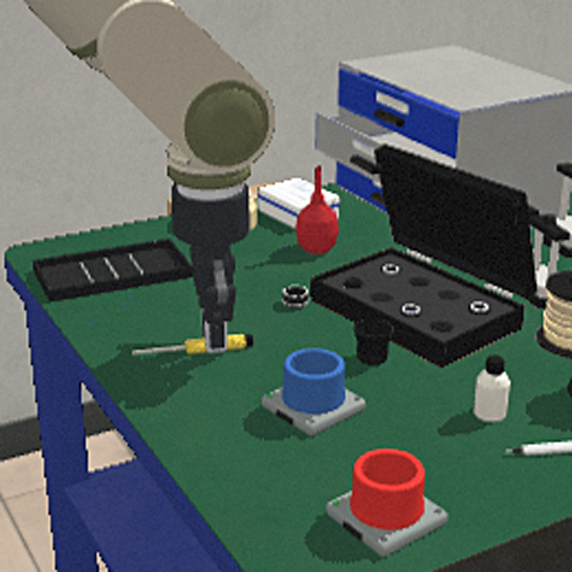

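```bash
python3 -m crank '[0,0,-3,0,0,0, 0,0,-8,0,0,0, 0,0,-15,0,0,0, 0,0,-20,0,0,0, 0,0,-20,0,0,0, 0,0,-20,0,0,0, 0,0,-20,0,0,0, 0,0,-20,0,0,0, 0,0,-14,0,0,0, 0,0,0,0,0,0, 0,0,0,0,0,0]'
python3 - <<'E'
from h import *
save('s3',get_image('side'),(190,60,450,240),3)
save('w3',get_image('wrist'))
E
```

```text
t: 4.6
position: [478.6, 49.1, 144.2]
eef_rot: [[0.278, 0.961, 0.001], [0.961, -0.278, -0.0], [0.0, 0.001, -1.0]]
wrist_force: [-0.0, 0.7, 0.2]
width: 11.8
```

View pics/s3.png

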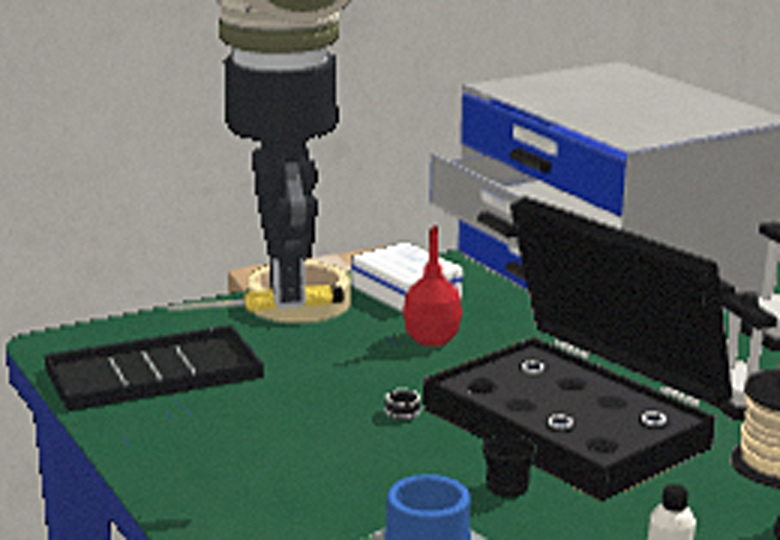

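View pics/w3.png

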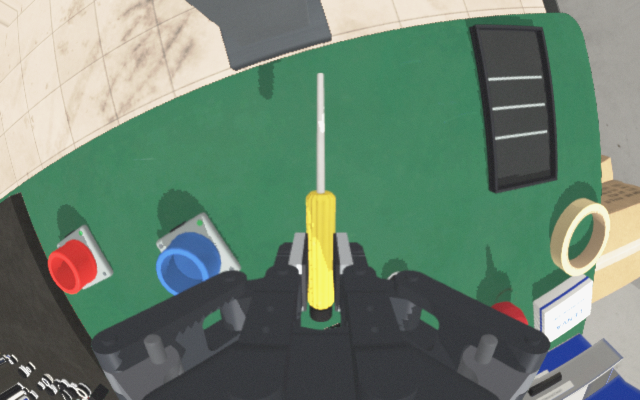

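```bash
python3 - <<'E'
from h import *
s=monitor.observe();print(s['q'].round(1))
R,p=s['eef_rot'],s['position']
t=onz('wrist',320,74,p[2]+3);print('tip',t.round(1),'tool frame',(R.T@(t-p)).round(1))
print('mouth side',onz('side',333.3,225.3,50).round(1),'top',onz('top',357,210,50).round(1))
im=get_image('side');m=mask(im,(100,120,60),(125,255,255));m[:,:300]=0;m[:,370:]=0;m[:205]=0;m[265:]=0
b=blobs(m)[0];print(cv2.boundingRect(b))
E
python3 -m crank '[0,0,-10,-0.12,0,0, 0,0,-10,-0.12,0,0, 0,0,0,-0.12,0,0, 0,0,0,-0.12,0,0, 0,0,0,-0.12,0,0, 0,0,0,-0.12,0,0, 0,0,0,0,0,0, 0,0,0,0,0,0]'
python3 - <<'E'
from h import *
s=monitor.observe();print(s['q'].round(1))
E
```

```text
[ -8.1  17.8 100.2  -0.   62.1 -82. ]
tip [395.9  73.8 146. ] tool frame [  0.9 -85.7  -2.9]
mouth side [ 510.9 -104.4   50. ] top [510.9 -97.3  50. ]
(318, 218, 29, 30)
t: 5.42
position: [477.2, 45.8, 163.2]
eef_rot: [[0.288, 0.76, 0.583], [0.958, -0.222, -0.184], [-0.011, 0.611, -0.792]]
wrist_force: [0.7, 0.2, 0.1]
width: 11.4
[ -4.2   3.9 123.7 -28.2  17.4 -53.2]
```

```bash
python3 -m crank '[0,0,0,0,0.0715,-0.0925, 0,0,0,0,0.0715,-0.0925, 0,0,0,0,0.0715,-0.0925, 0,0,0,0,0.0715,-0.0925, 0,0,0,0,0.0715,-0.0925, 0,0,0,0,0.0715,-0.0925, 0,0,0,0,0,0, 0,0,0,0,0,0]'
cat > tip.py <<'E'
from h import *
s=monitor.observe();R,p=s['eef_rot'],s['position'];print(s['q'].round(1),s['t'],s['width'])
t=p+R@np.array([0.5,-86,-3]);print('tip',t.round(1),'yaw',np.degrees(np.arctan2(R[1,1],R[0,1])).round(1),'tilt',np.degrees(np.arcsin(R[2,1])).round(1))
for w in ((511,-97,75),(511,-97,32)):print('to',w,(R.T@(np.array(w)-t)).round(1))
print('up in tool',(R.T@[0,0,1]).round(3))
E
python3 tip.py
```

```text
t: 6.08
position: [472.8, 45.4, 158.4]
eef_rot: [[0.031, 0.814, 0.58], [1.0, -0.022, -0.022], [-0.005, 0.581, -0.814]]
wrist_force: [-0.9, -0.5, -0.4]
width: 11.8
[ -11.8    2.2  125.5   18.2   18.1 -115.7] 6.0833 11.835762991269734
tip [401.1  47.8 110.9] yaw -1.5 tilt 35.5
to (511, -97, 75) [-141.2   71.7   96.2]
to (511, -97, 32) [-141.    46.8  131.2]
up in tool [-0.005  0.581 -0.814]
```

```bash
python3 -m crank '[-14,8.3,8,0,0,0, -14,8.3,8,0,0,0, -14,8.3,8,0,0,0, -14,8.3,8,0,0,0, -14,8.3,8,0,0,0, -14,8.3,8,0,0,0, -14,8.3,8,0,0,0, -14,8.3,8,0,0,0, -14,8.3,8,0,0,0, -14,8.3,8,0,0,0, 0,0,0,0,0,0]'
python3 -m crank '[0,0,0,0,0.051,-0.071, 0,0,0,0,0.051,-0.071, 0,0,0,0,0.051,-0.071, 0,0,0,0,0.051,-0.071, 0,0,0,0,0.051,-0.071, 0,0,0,-0.06,0,0, 0,0,0,-0.06,0,0, 0,0,0,-0.06,0,0, 0,0,0,-0.06,0,0,0,0,0,0,0,0, 0,0,0,0,0,0]'
python3 tip.py
```

```text
t: 7.0
position: [583.9, -99.6, 142.1]
eef_rot: [[0.031, 0.813, 0.581], [0.999, -0.022, -0.024], [-0.007, 0.581, -0.814]]
wrist_force: [-0.1, -0.1, -0.6]
width: 11.6
t: 7.92
position: [630.9, -54.4, 207.5]
eef_rot: [[-0.32, 0.719, 0.617], [0.947, 0.233, 0.219], [0.014, 0.655, -0.756]]
wrist_force: [0.2, 0.7, -0.1]
width: 11.7
[ -27.    18.2   99.2   45.8   41.6 -164.9] 7.9167 11.744358554816088
tip [567.1 -74.6 153.4] yaw 17.9 tilt 40.9
to (511, -97, 75) [ -4.4 -96.9  19.7]
to (511, -97, 32) [  -5.  -125.    52.2]
up in tool [ 0.014  0.655 -0.756]
```

```bash
python3 -m crank '[0,0,0,0,-0.069,0.079, 0,0,0,0,-0.069,0.079, 0,0,0,0,-0.069,0.079, 0,0,0,0,0,0]'; python3 tip.py
```

```text
t: 8.25
position: [630.5, -53.8, 206.8]
eef_rot: [[-0.015, 0.759, 0.651], [1.0, 0.002, 0.02], [0.014, 0.651, -0.759]]
wrist_force: [0.3, -0.6, -0.9]
width: 11.7
[ -21.6   16.1  102.1   33.8   27.7 -137.6] 8.25 11.717708715625609
tip [563.2 -53.5 153.1] yaw 0.2 tilt 40.6
to (511, -97, 75) [-43.8 -90.6  24.5]
to (511, -97, 32) [ -44.4 -118.6   57.1]
up in tool [ 0.014  0.651 -0.759]
```

```bash
python3 -m crank '[-7.3,-15.1,4.1,0,0,0, -7.3,-15.1,4.1,0,0,0, -7.3,-15.1,4.1,0,0,0, -7.3,-15.1,4.1,0,0,0, -7.3,-15.1,4.1,0,0,0, -7.3,-15.1,4.1,0,0,0, 0,0,0,0,0,0]'; python3 tip.py; python3 - <<'E'
from h import *
c=camera_info('wrist')
save('w4',get_image('wrist'));save('t4',get_image('top'),(300,150,430,250),6);save('s4',get_image('side'),(260,120,420,280),3.7)
E
```

```text
t: 8.83
position: [583.0, -96.9, 136.2]
eef_rot: [[-0.012, 0.77, 0.638], [1.0, 0.002, 0.017], [0.012, 0.638, -0.77]]
wrist_force: [0.6, -0.1, -1.3]
width: 11.9
[ -29.2   18.2  111.9   54.    23.7 -165.1] 8.8333 11.858715666565113
tip [514.9 -96.6  83.7] yaw 0.1 tilt 39.7
to (511, -97, 75) [-0.5 -8.5  4.2]
to (511, -97, 32) [ -1.  -35.9  37.3]
up in tool [ 0.012  0.638 -0.77 ]
```

View pics/w4.png

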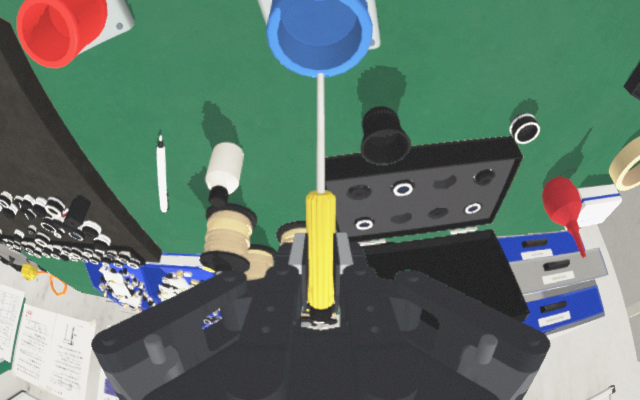

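View pics/t4.png

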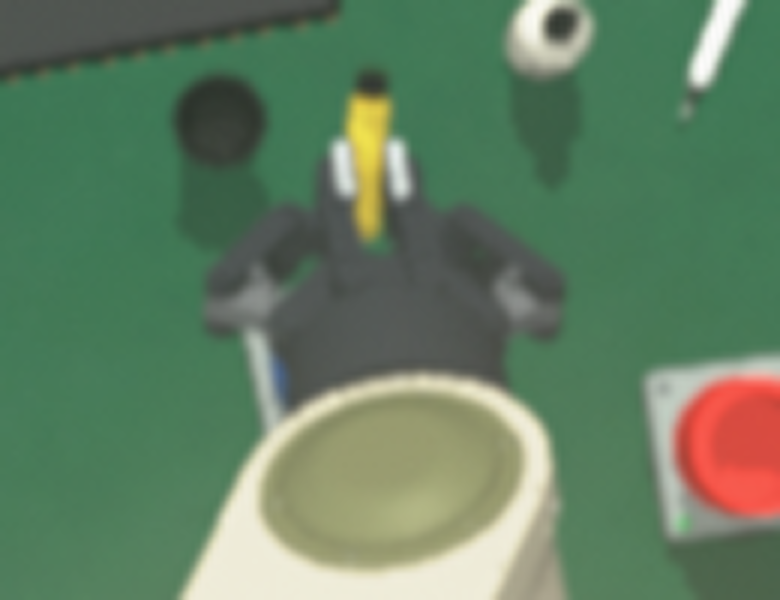

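View pics/s4.png

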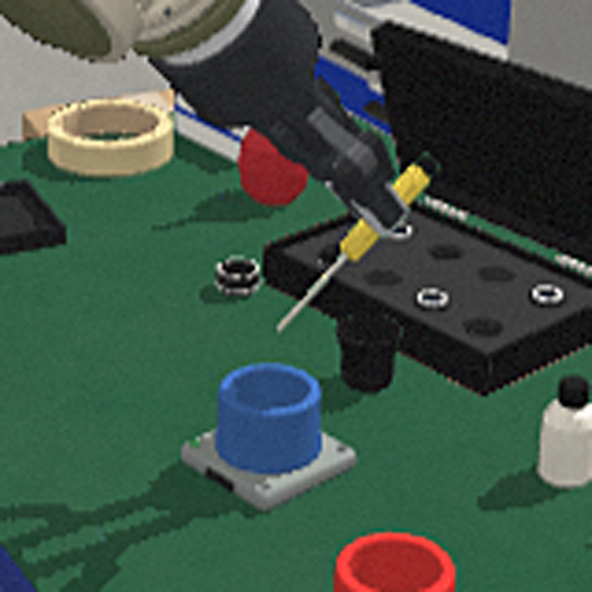

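```bash
python3 -m crank '[0,13,-15,0,0,0, 0,13,-15,0,0,0, 0,13,-15,0,0,0, 0,13,-15,0,0,0, 0,0,0,0.115,0,0, 0,0,0,0.115,0,0, 0,0,0,0.115,0,0, 0,0,0,0.115,0,0, 0,0,0,0.115,0,0, 0,0,0,0.115,0,0, 0,0,0,0,0,0]'
python3 -m crank '[0,0,0,0,0,0.122, 0,0,0,0,0,0.122, 0,0,0,0,0,0.122, 0,0,0,0,0,0.122, 0,0,0,0,0,0.122, 0,0,0,0,0,0.122, 0,0,0,0,0,0.122, 0,0,0,0,0,0.122, 0,0,0,0,0,0.122, 0,0,0,0,0,0.122, 0,0,0,0,0,0.122, 0,0,0,0,0,0.122]'
python3 -m crank '[0,0,0,0,0,0.122, 0,0,0,0,0,0.122, 0,0,0,0,0,0.122, 0,0,0,0,0,0.122, 0,0,0,0,0,0.122, 0,0,0,0,0,0.122, 0,0,0,0,0,0.122, 0,0,0,0,0,0.122, 0,0,0,0,0,0.122, 0,0,0,0,0,0.122, 0,0,0,0,0,0.122, 0,0,0,0,0,0.122]'
python3 tip.py
```

```text
t: 9.9
position: [587.3, -95.8, 216.9]
eef_rot: [[-0.021, 1.0, 0.017], [1.0, 0.021, 0.013], [0.012, 0.017, -1.0]]
wrist_force: [1.6, -0.2, -1.0]
width: 11.3
t: 10.9
position: [585.7, -95.9, 217.4]
eef_rot: [[0.992, 0.12, 0.024], [0.12, -0.993, 0.013], [0.026, -0.01, -1.0]]
wrist_force: [-0.1, 0.3, -0.8]
width: 11.5
t: 11.9
position: [585.7, -95.9, 217.4]
eef_rot: [[0.225, -0.974, 0.024], [-0.974, -0.225, 0.013], [-0.007, -0.027, -1.0]]
wrist_force: [-0.3, -0.1, -0.2]
width: 11.8
[-21.1  26.5  75.6   1.2  76.9  55.6] 11.9 11.826106090894516
tip [669.5 -77.1 222.7] yaw -167.0 tilt -1.5
to (511, -97, 75) [-15.2 162.8 143.5]
to (511, -97, 32) [-14.9 163.9 186.5]
up in tool [-0.007 -0.027 -1.   ]
```

```bash
python3 -m crank '[0,0,0,0,0,0.12, 0,0,0,0,0,0.12, 0,0,0,-0.12,0,0, 0,0,0,-0.12,0,0, 0,0,0,-0.12,0,0, 0,0,0,-0.12,0,0, 0,0,0,-0.12,0,0, 0,0,0,-0.12,0,0, 0,0,0,-0.12,0,0, 0,0,0,-0.12,0,0, 0,0,0,-0.12,0,0, 0,0,0,0,0,0]'
python3 tip.py
```

```text
t: 12.9
position: [585.8, -95.9, 209.8]
eef_rot: [[-0.008, -0.478, -0.878], [-1.0, -0.015, 0.018], [-0.021, 0.878, -0.478]]
wrist_force: [-0.0, -0.5, -3.7]
width: 12.0
[-15.3  68.9  19.5 -25.3 149.9  59.5] 12.9 11.997588085310817
tip [629.6 -95.2 135.7] yaw -178.3 tilt 61.4
to (511, -97, 75) [  4.    3.5 133.1]
to (511, -97, 32) [  4.9 -34.3 153.7]
up in tool [-0.021  0.878 -0.478]
```

```bash
python3 -m crank '[0.5,2,14,0,0,0, 0.5,2,16,0,0,0, 0.5,2,17,0,0,0, 0.5,2,17,0,0,0, 0.5,2,17,0,0,0, 0.5,2,17,0,0,0, 0.5,2,17,0,0,0, 0.5,2,17,0,0,0, 0,0,0,0,0,0, 0,0,0,0,0,0]'; python3 tip.py; python3 - <<'E'
from h import *
c=camera_info('wrist')
save('w5',get_image('wrist'));save('t5',get_image('top'),(300,150,430,250),6);save('s5',get_image('side'),(260,120,420,280),3.7)
E
```

```text
t: 13.73
position: [462.4, -97.7, 167.3]
eef_rot: [[-0.012, -0.495, -0.869], [-1.0, -0.008, 0.018], [-0.016, 0.869, -0.495]]
wrist_force: [0.0, -0.4, -0.9]
width: 11.7
[-18.2  49.3  64.1 -17.9 124.4  70. ] 13.7333 11.738762805269142
tip [507.6 -97.6  94.1] yaw -179.1 tilt 60.3
to (511, -97, 75) [ -0.3 -18.3   6.5]
to (511, -97, 32) [  0.3 -55.6  27.8]
up in tool [-0.016  0.869 -0.495]
```

View pics/w5.png

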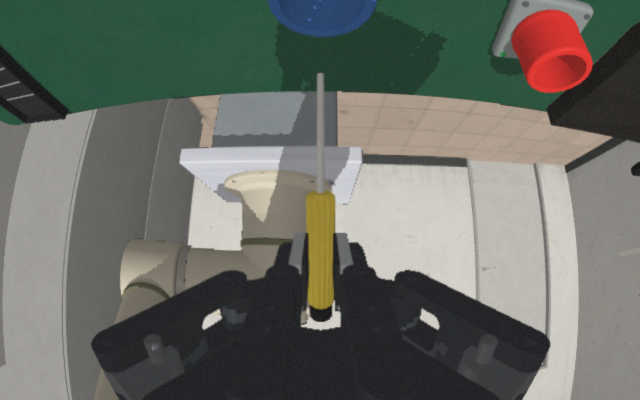

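View pics/t5.png

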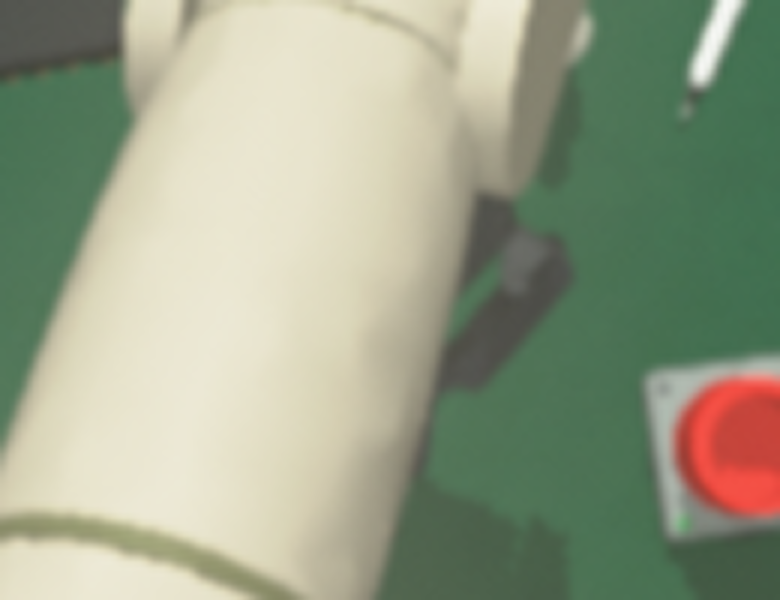

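View pics/s5.png

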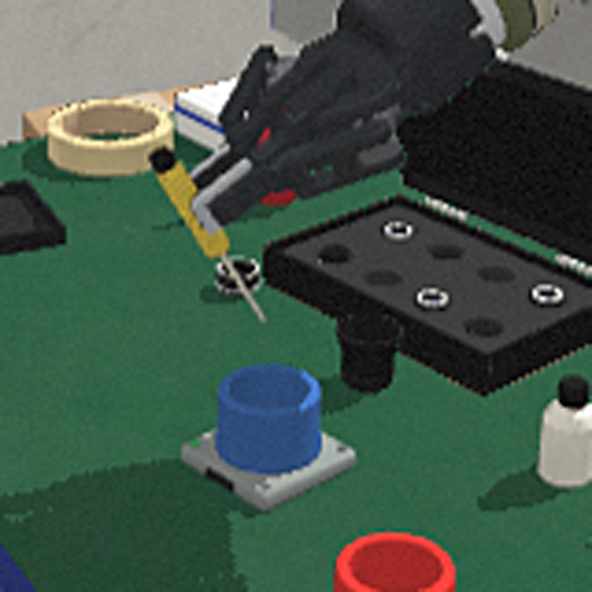

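```bash
python3 -m crank '[0.4,-7.1,3.3,0,0,0, 0.4,-7.1,3.3,0,0,0, 0.4,-7.1,3.3,0,0,0, 0.4,-7.1,3.3,0,0,0, 0.4,-7.1,3.3,0,0,0, 0,0,0,0,0,0, 0,0,0,0,0,0]'; python3 tip.py; python3 - <<'E'
from h import *
save('w6',get_image('wrist'),(220,0,420,120),4);save('s6',get_image('side'),(300,180,370,250),8)
E
```

```text
t: 14.47
position: [465.6, -99.5, 126.5]
eef_rot: [[-0.012, -0.489, -0.872], [-1.0, -0.007, 0.018], [-0.014, 0.872, -0.489]]
wrist_force: [-0.4, 0.5, 0.7]
width: 11.8
[-18.2  52.8  64.2 -17.4 121.4  71.2] 14.4667 11.75894349112687
tip [510.2 -99.5  52.9] yaw -179.2 tilt 60.7
to (511, -97, 75) [ -2.8  18.8 -11.4]
to (511, -97, 32) [ -2.2 -18.7   9.6]
up in tool [-0.014  0.872 -0.489]
```

View pics/w6.png

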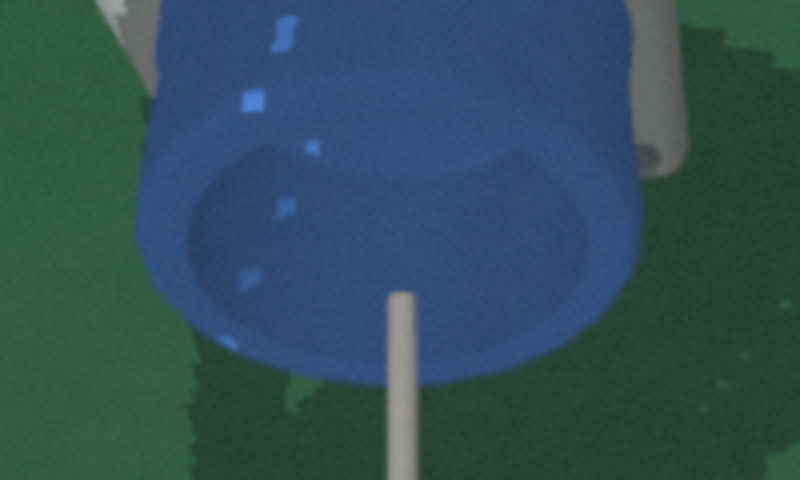

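View pics/s6.png

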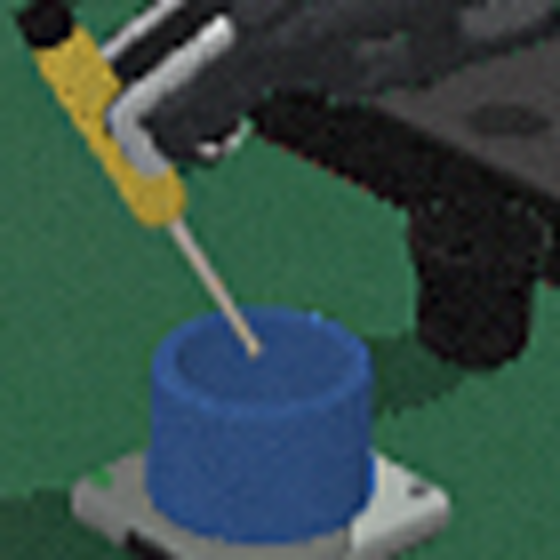

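```bash
python3 - <<'E'
from h import *
for u,v in((388,383),(137,228),(641,228),(188,245),(588,245),(388,350)):print(onz('wrist',u/4+220,v/4,50).round(1))
print('tip',onz('wrist',401/4+220,292/4,53).round(1))
for u,v in((152,372),(372,372),(262,308),(262,415)):print('side',onz('side',u/8+300,v/8+180,50).round(1))
print('tip side',onz('side',255/8+300,352/8+180,53).round(1))
E
```

```text
[483.7 -95.7  50. ]
[517.  -68.9  50. ]
[ 517.  -123.9   50. ]
[513.5 -74.   50. ]
[ 513.5 -118.4   50. ]
[491.5 -95.9  50. ]
tip [507.7 -97.7  53. ]
side [483.2 -94.8  50. ]
side [ 531.9 -121.3   50. ]
side [524.  -79.8  50. ]
side [ 497.  -126.1   50. ]
tip side [ 508.4 -103.    53. ]
```

```bash
python3 -m crank '[0,-5,1.35,0,0,0, 0,-5,1.35,0,0,0, 0,-5,1.35,0,0,0, 0,-5,1.35,0,0,0, 0,0,0,0,0,0, 0,0,0,0,0,0]'; python3 tip.py; python3 - <<'E'
from h import *
save('w7',get_image('wrist'),(220,0,420,120),4);save('s7',get_image('side'),(300,180,370,250),8)
E
```

```text
t: 15.07
position: [470.7, -99.2, 106.6]
eef_rot: [[-0.012, -0.489, -0.872], [-1.0, -0.007, 0.018], [-0.014, 0.872, -0.489]]
wrist_force: [0.0, 0.1, -0.6]
width: 11.6
[-18.1  54.9  63.2 -17.1 120.3  71.8] 15.0667 11.629293718576347
tip [515.4 -99.2  33. ] yaw -179.2 tilt 60.7
to (511, -97, 75) [ -2.8  38.7 -16.7]
to (511, -97, 32) [-2.2  1.2  4.3]
up in tool [-0.014  0.872 -0.489]
```

View pics/w7.png

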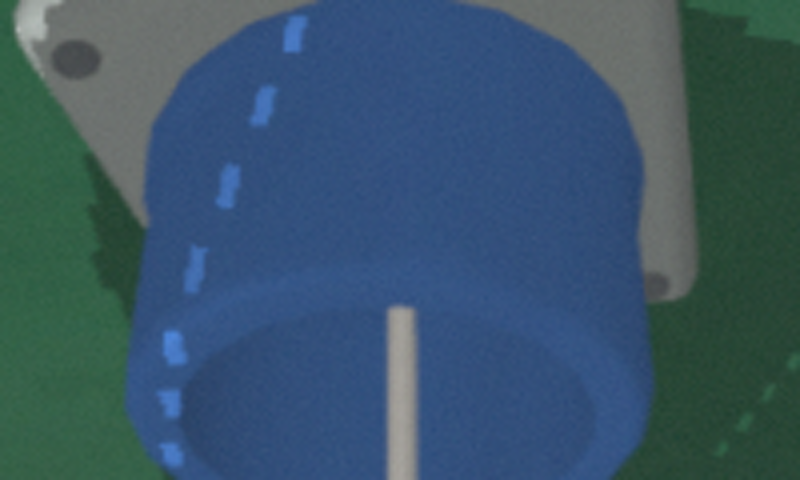

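View pics/s7.png

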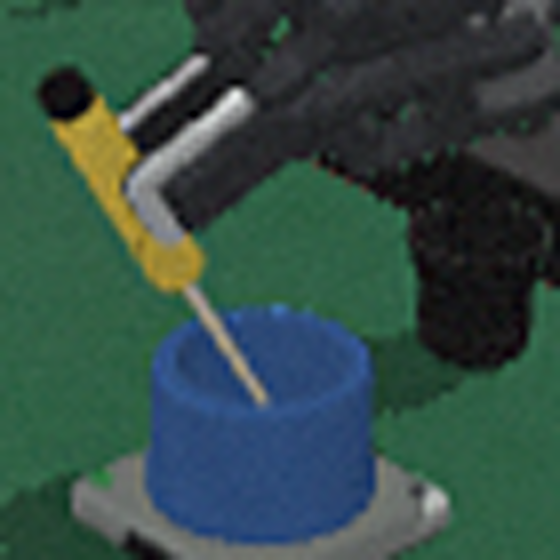

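```bash
python3 -m crank '[0,0,0,0,0,0, 0,0,0,0,0,0, 0,0,0,0,0,0, 0,0,0,0,0,0, 0,0,0,0,0,0, 0,0,0,0,0,0, 0,0,0,0,0,0, 0,0,0,0,0,0, 0,0,0,0,0,0, 0,0,0,0,0,0, 0,0,0,0,0,0, 0,0,0,0,0,0]'
python3 -m crank '[0,0,0,0,0,0, 0,6,-3.4,0,0,0, 0,10,-5.6,0,0,0, 0,14,-7.8,0,0,0, 0,14,-7.8,0,0,0, 0,14,-7.8,0,0,0, 0,14,-7.8,0,0,0, 0,14,-7.8,0,0,0, 0,0,0,0,0,0]'
python3 tip.py;  python3 - <<'E'
from h import *
save('s8',get_image('side'),(260,120,420,280),3.7)
im=get_image('top');save('t8',im,(180,180,250,280),6)
E
```

```text
t: 16.17
position: [470.7, -99.3, 106.9]
eef_rot: [[-0.012, -0.49, -0.872], [-1.0, -0.006, 0.017], [-0.014, 0.872, -0.49]]
wrist_force: [-0.5, 0.4, -0.2]
width: 12.0
t: 16.92
position: [471.1, -100.8, 209.5]
eef_rot: [[-0.012, -0.495, -0.869], [-1.0, -0.004, 0.016], [-0.012, 0.869, -0.495]]
wrist_force: [0.5, 0.5, -0.8]
width: 11.4
[-18.2  47.8  60.2 -19.3 129.5  68. ] 16.9167 11.363697889715858
tip [ 516.3 -101.   136.2] yaw -179.5 tilt 60.3
to (511, -97, 75) [ -3.3 -50.6  35. ]
to (511, -97, 32) [ -2.7 -87.9  56.3]
up in tool [-0.012  0.869 -0.495]
```

View pics/s8.png

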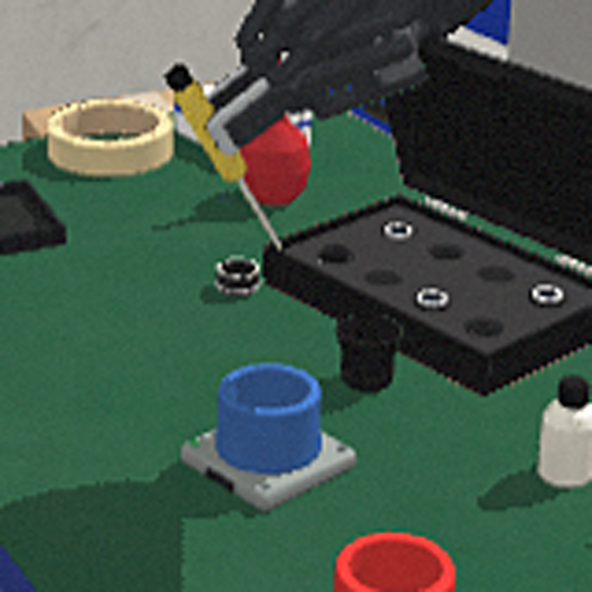

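View pics/t8.png

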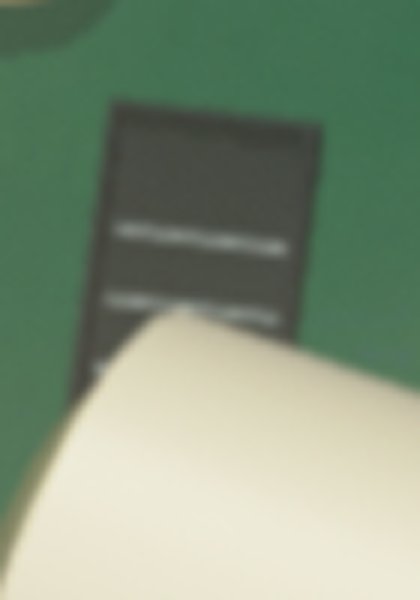

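```bash
python3 -m crank '[0,0,0,0.117,0,0, 0,0,0,0.117,0,0, 0,0,0,0.117,0,0, 0,0,0,0.117,0,0, 0,0,0,0.117,0,0, 0,0,0,0.117,0,0, 0,0,0,0.117,0,0, 0,0,0,0.117,0,0, 0,0,0,0.117,0,0, 0,0,0,0,0,0.085, 0,0,0,0,0,0]'
python3 -m crank '[-20,4.2,3,0,0,0, -32,6.6,5,0,0,0, -32,6.6,5,0,0,0, -32,6.6,5,0,0,0, -32,6.6,5,0,0,0, -32,6.6,5,0,0,0, -32,6.6,5,0,0,0, -32,6.6,5,0,0,0, -32,6.6,5,0,0,0, -32,6.6,5,0,0,0, -32,6.6,5,0,0,0, -26,6,3,0,0,0]'
python3 -m crank '[0,0,0,0,0,0, 0,0,0,0,0,0]'
python3 tip.py;  python3 - <<'E'
from h import *
save('w9',get_image('wrist'))
E
```

```text
t: 17.93
position: [469.4, -100.5, 205.3]
eef_rot: [[-0.101, -0.995, -0.006], [-0.995, 0.101, 0.015], [-0.014, 0.008, -1.0]]
wrist_force: [-0.4, -0.0, 0.0]
width: 11.8
t: 18.93
position: [429.0, 274.0, 153.7]
eef_rot: [[-0.094, -0.996, -0.008], [-0.996, 0.094, 0.013], [-0.012, 0.009, -1.0]]
wrist_force: [0.6, 0.6, 0.2]
width: 12.0
t: 19.1
position: [429.3, 272.7, 153.9]
eef_rot: [[-0.093, -0.996, -0.008], [-0.996, 0.093, 0.013], [-0.012, 0.009, -1.0]]
wrist_force: [-0.8, -0.5, -0.3]
width: 11.8
[ 18.8  20.2  94.9   0.9  65.1 113.7] 19.1 11.785282132812853
tip [514.9 264.2 156.2] yaw 174.7 tilt 0.5
to (511, -97, 75) [360.9 -30.3  76.4]
to (511, -97, 32) [361.5 -30.7 119.4]
up in tool [-0.012  0.009 -1.   ]
```

View pics/w9.png

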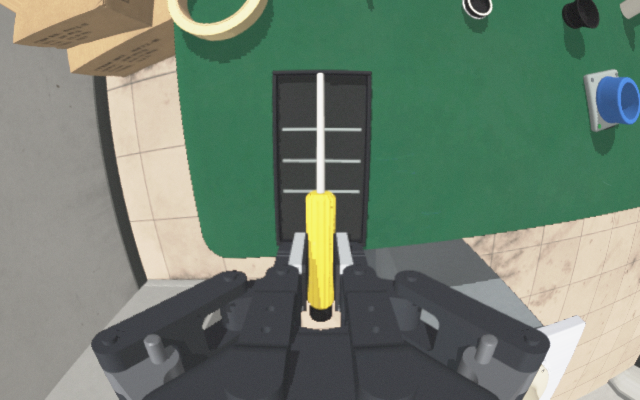

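```bash
python3 - <<'E'
from h import *
s=monitor.observe();R,p=s['eef_rot'],s['position']
c=np.array([onz('wrist',u,v,14) for u,v in((273,72),(371,72),(366,241),(276,241))]);print(c.round(1))
m=c.mean(0);a=(c[0]+c[1]-c[2]-c[3])/2;print('centre',m.round(1),np.linalg.norm(a),np.degrees(np.arctan2(a[1],a[0])))
mid=p+R@[0.3,-24,-3];d=m-mid;print((R.T@d).round(1))
E
```

```text
[[538.4 307.3  14. ]
 [529.9 219.2  14. ]
 [368.  234.8  14. ]
 [376.1 324.5  14. ]]
centre [453.1 271.4  14. ] 162.93619866236904 -5.766272635477584
[ -0.5  -0.6 143. ]
```

```bash
python3 -m crank '[0.5,3,0,0.008,0,-0.01, 0,0,20,0,0,0, 0,0,22,0,0,0, 0,0,22,0,0,0, 0,0,22,0,0,0, 0,0,20,0,0,0, 0,0,16,0,0,0, 0,0,9,0,0,0, 0,0,5,0,0,0, 0,0,3,0,0,0, 0,0,1,0,0,0, 0,0,0,0,0,0]'
python3 tip.py; python3 - <<'E'
from h import *
save('s10',get_image('side'),(190,130,310,220),6);save('w10',get_image('wrist'))
E
```

```text
t: 20.15
position: [427.4, 273.4, 15.5]
eef_rot: [[-0.087, -0.996, 0.003], [-0.996, 0.087, 0.014], [-0.014, -0.002, -1.0]]
wrist_force: [-0.6, 0.7, -0.6]
width: 11.7
[ 19.   31.8 102.    1.   45.7 113.3] 20.15 11.713301219161885
tip [513.  265.4  18.6] yaw 175.0 tilt -0.1
to (511, -97, 75) [360.4 -29.6 -61.3]
to (511, -97, 32) [361.  -29.6 -18.3]
up in tool [-0.014 -0.002 -1.   ]
```

View pics/s10.png

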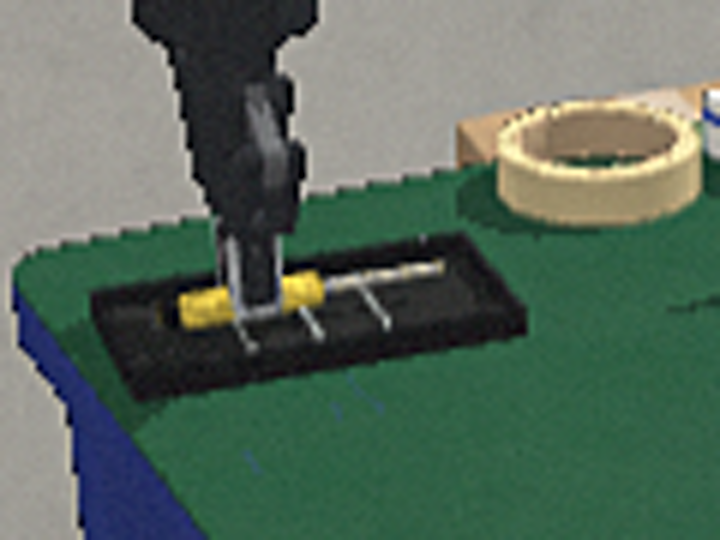

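View pics/w10.png

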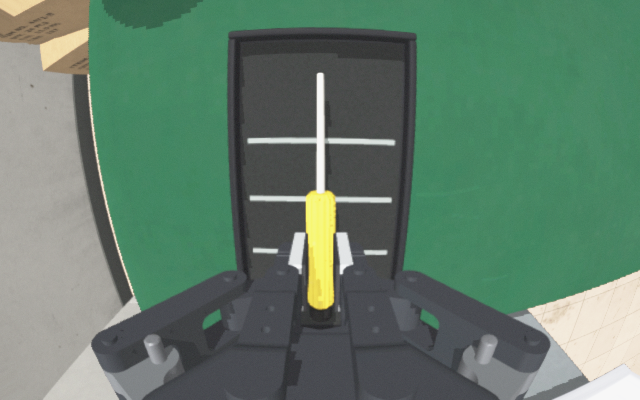

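```bash
python3 -m crank '[0,0,2,0,0,0, 0,0,1.5,0,0,0, 0,0,1,0,0,0, 0,0,0.6,0,0,0, 0,0,0,0,0,0, 0,0,0,0,0,0]'
```

```text
t: 20.75
position: [427.1, 273.5, 9.8]
eef_rot: [[-0.087, -0.996, 0.002], [-0.996, 0.087, 0.013], [-0.014, -0.001, -1.0]]
wrist_force: [-0.3, -0.2, 0.0]
width: 11.7
```

```bash
python3 -m crank '[0,0,0.5,0,0,0, 0,0,0.4,0,0,0, 0,0,0,0,0,0, 0,0,0,0,0,0]'
```

```text
t: 21.08
position: [427.0, 273.5, 8.9]
eef_rot: [[-0.087, -0.996, 0.002], [-0.996, 0.087, 0.013], [-0.014, -0.001, -1.0]]
wrist_force: [-0.4, 0.9, -0.4]
width: 11.9
```

```bash
python3 -m crank '[0,0,0.5,0,0,0, 0,0,0.4,0,0,0, 0,0,0,0,0,0, 0,0,0,0,0,0]'; python3 - <<'E'
from h import *
save('s11',get_image('side'),(200,150,300,210),7)
E
```

```text
t: 21.42
position: [427.1, 273.6, 8.6]
eef_rot: [[-0.087, -0.996, 0.002], [-0.996, 0.087, 0.013], [-0.014, -0.001, -1.0]]
wrist_force: [-2.8, -0.7, 8.9]
width: 11.9
```

View pics/s11.png

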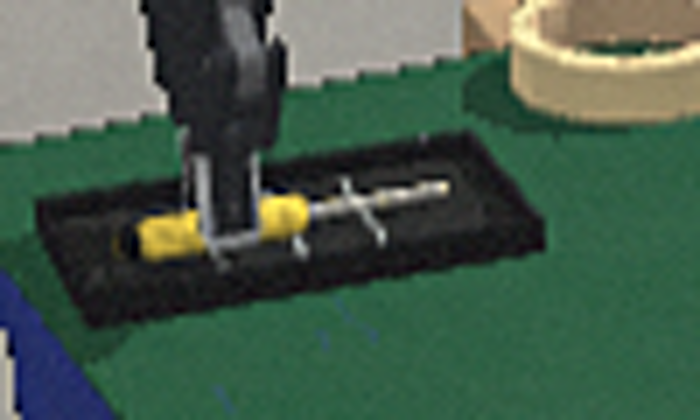

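```bash
python3 -m crank '[0,0,0,0,0,0, 0,0,0,0,0,0, 0,0,0,0,0,0, 0,0,0,0,0,0, 0,0,0,0,0,0, 0,0,0,0,0,0]' 175
python3 -m crank '[0,0,-3,0,0,0, 0,0,-6,0,0,0, 0,0,-12,0,0,0, 0,0,-20,0,0,0, 0,0,-25,0,0,0, 0,0,-25,0,0,0, 0,0,-25,0,0,0, 0,0,-25,0,0,0, 0,0,0,0,0,0, 0,0,0,0,0,0]'
python3 - <<'E'
from h import *
save('s12',get_image('side'),(190,130,450,325),3);save('w12',get_image('wrist'))
im=get_image('wrist')
b=blobs(mask(im,(22,120,120),(35,255,255)))[0];r=cv2.minAreaRect(b);print(r,onz('wrist',*r[0],12).round(1))
E
```

```text
t: 21.97
position: [427.0, 273.5, 8.0]
eef_rot: [[-0.087, -0.996, 0.002], [-0.996, 0.087, 0.013], [-0.014, -0.001, -1.0]]
wrist_force: [0.1, 0.2, -0.8]
width: 26.8
t: 22.8
position: [427.2, 271.8, 150.4]
eef_rot: [[-0.087, -0.996, 0.005], [-0.996, 0.087, 0.014], [-0.015, -0.004, -1.0]]
wrist_force: [-0.2, -0.6, -0.2]
width: 26.8
((320.0, 186.5), (67.0, 16.0), 90.0) [426.5 274.7  12. ]
```

View pics/s12.png

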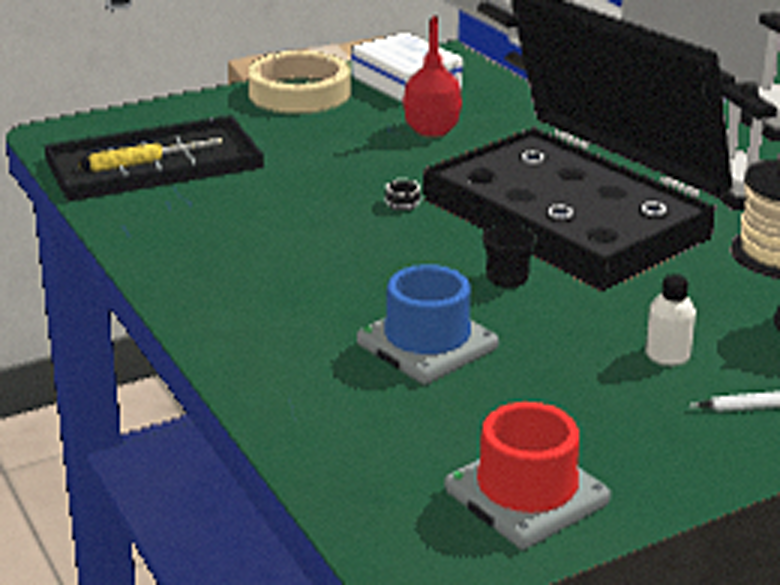

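View pics/w12.png

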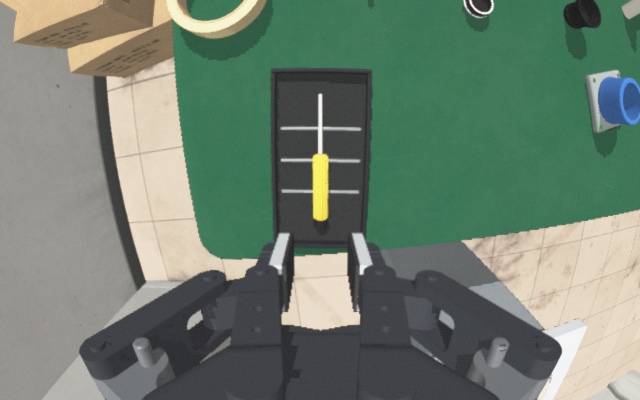

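The side and wrist views show the screwdriver lying flat in the tray. In the wrist picture its tip is at (320,95) and its butt at (320,226), inside the tray's far and near edges at rows 70 and 245. The cups and the other things look unmoved. I'm handing in.

```bash
python3 -c "
from workcell import arm
print(arm.close_job())"
```

```text
the job is handed in; nothing more can be done
None
```

The screwdriver was magnetised in the blue cup and now lies flat in the black tray; I handed the job in at about 23 s of the 53 s allowed.

- **Dip:** I picked it up by the yellow handle and dipped the tip about 17 mm into the blue cup's well. It stayed there for over a second, with the wrist force under 1 N at each reading, and came straight out.
- **Laying down:** I lowered it until the wrist felt about 9 N of contact, then opened the fingers. The last side and wrist pictures show it wholly inside the rim, with the arm well clear. By eye, both cups and the other things stand where they were.

**What went wrong or disagreed:**
- **First tilt at the cup:** it ran into the last joint's limit. The arm drifted in free air without touching anything, so I turned the tool round and dipped from the other side.
- **Cup position:** the cameras disagreed on the cup's centre by up to about 8 mm. I steered by where the tip sat relative to the cup, and the well had room to spare.

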